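# Park the spring plunger and slide the webcam mount to its end stop

## Task

Free the white webcam mount: pull the orange T-knob of the spring plunger up, turn it clockwise (seen from above) just until its yellow lug meets the brass stop tab, let it down and leave it resting in its notch so that the plunger stays retracted. Then slide the mount along its rail until it sits against the black rubber end stop. Do not force the knob, the plunger pin or the end stop, and leave the other things on the desk where they are.

Things in the scene. Friction and masses are not known exactly. Their poses are not given: they have to be found in the camera images.
- rail: Flat aluminium rail screwed to the desk, 68 x 335 x 12 mm. Origin under its centre on the desk, z up, y along the rail towards the end stop. It is fixed; its place and yaw differ from run to run.
- housing: Grey plunger block, 68 x 56 mm, bridging the rail at y = -115 mm of the rail, fixed. Origin at its foot on the rail (12 mm above the desk) on the plunger's upright axis, axes parallel to the rail's. Top of the block 22 mm above its origin, with a steel sleeve (radius 12.5 mm) up to 36 mm.
- cam_centre (a point): Point on the plunger axis level with the steel cam's rim. 16 to 26 mm out stand the 3 mm wide rim, next (clockwise) the rest notch, 3 mm deep, 7 mm wide for the 5 mm lug, then an upright brass stop tab, 10 mm above the rim. The notch's direction differs from run to run and is not measured: the lug is mid-notch at a turn between 0.62 and 1.36 rad and meets the tab about 0.05 rad later.
- knob: The plunger's turning part: 8 mm steel pin, yellow lug 4 mm high and 5 mm wide, reaching 25 mm out along the body's +x, stem, and on top an orange T-bar, 42 mm long (x), 14 mm thick (y), 26 mm high. Origin on the upright axis (z up), at desk height when down, rising with the lift; T-bar 74 to 100 mm above the origin. Around it nothing is higher than 55 mm within 95 mm.
- knob_grip (a point): Centre of the T-bar, 90 mm above the desk when the plunger is down; axes of knob (x along the bar, y across its 14 mm thickness, z up).
- lift (a joint): How far the plunger is pulled up, m. 0: down, the pin locks the carriage. The spring pulls down with 5 N at 0 and 250 N/m more as it rises, and the pin is clear of the carriage from 4 mm. About 0.0055: lug resting in its notch. Above 0.0085 the lug clears the cam's rim; at 0.013 the plunger meets its rigid upper stop.
- turn (a joint): Turn of the knob, rad, grows clockwise seen from above; 0 when the lug points along the rail's +x, starting between 0 and 0.06. Light friction. With the plunger down the lug can only turn as far as the cam's flank.
- carriage: Sliding steel plate with the white plastic webcam mount on it: a post 26 mm (x) by 30 mm (y), from 27 to 81 mm above the desk, with a small brass stud on top (up to 89 mm, radius 3 mm). Body axes parallel to the rail's; origin under the post's centre at desk height, at the rail's centre to begin with. It slides along the rail only.
- mount_grip (a point): Centre of the post, 62 mm above the desk, axes as the rail's.
- travel (a joint): How far the carriage has slid along the rail's +y, m; 0 at the start where the pin locks it. About 2 N of friction; it stays where it is left.
- nose (a point): Middle of the carriage plate's front edge (35 mm ahead of the post's centre), the face that meets the end stop, 16 mm above the desk.
- endstop: Black rubber block on the rail, 48 x 14 x 16 mm, fixed; origin at the centre of its underside, axes as the rail's. Its near face is 7 mm before its origin (-y): the carriage touches it when nose is there. It is set 80 to 110 mm of travel away.
- jar: Glass jar of binder clips with red lid, 72 mm wide, 118 mm high; leave alone. Origin under it.
- bell: Steel desk bell, 84 mm wide, 56 mm high; leave alone. Origin under it.
- controller_grip: Grey silicone controller grip, about 110 x 150 x 36 mm; leave alone. Origin under it.
- mug: Blue mug, 80 mm wide, 92 mm high; leave alone. Origin under it.
- tape_roll: Roll of green tape, 52 mm wide, 18 mm high; leave alone. Origin under it.
- screw_cap: Small black thumb screw lying head down with brass thread up, 28 mm wide, 20 mm high, beside the rail; leave alone. Origin under it.
- adapter: Small white plug adapter, 34 x 22 x 12 mm, beside the rail; leave alone. Origin under it.

How it is judged:
By the outcome, as a careful person would: the job done as asked, in the order asked, and still so for the second after the job is handed in, with the robot touching nothing.
It also fails if it takes over 72 s, if anything falls off the work surface, if the arm or the gripper's body presses on something with over 40 N, if the wrist force passes 120 N, or if a joint passes its speed limit or range.

## Robot

A 7-joint arm with a two-finger parallel gripper is mounted at the origin on the work surface. World frame = base frame: x ahead of the robot, y to its left, z up, the work surface at z = 0. Lengths are in m, angles in rad, forces in N, time in s.
With the tool pointing down it reaches from about 0.425 to 1.025 m from the base axis. Payload 9.4 kg.
Tool frame: the origin (TCP) lies midway between the tips of the shut fingers; the grasp point (between the pads) lies 19 mm behind it (hold_point_z is the z of the grasp point in the tool frame, in m); z points along the fingers, y is the line along which they close (so a half turn about z gives the same grasp; the last joint's range is limited). The gripper opens to 85 mm and grips with 20 to 120 N. Pads are 22 mm wide; open, the fingers measure 114 mm over their backs; the gripper's body (76 mm by 85 mm) begins 54 mm behind the grasp point. The pads swing forward as they close: fully open they stand 13 mm farther back than shut.
Start: joints at [1.22, 0.599, -0.003, 1.599, 0.002, 0.943, -0.08], TCP at [0.196, -0.698, 0.231] pointing down, gripper open.
Joint ranges: [-2.57, 2.57], [-0.35, 1.97], [-1.29, 1.29], [0.11, 2.56], [-1.05, 4.19], [0.11, 1.86], [-2.63, 2.63]. Speed limits (rad/s): [2.22, 2.22, 3.01, 3.01, 3.14, 3.14, 3.14].

## Interface

Orientations are given as a unit quaternion [x, y, z, w].
In Python, from rig import get_state, snapshot, close_job, hold_point_z gives the robot as it stands.
- The arm moves only by the shell command python3 -m pendant 'ROWS' [FORCE]. ROWS is JSON, one flat list of numbers, 7 for each row, row after row: the finger opening in m, from 0 to 0.0854, then the shift along the tool's x, y, z in m, then the turn, a rotation vector about the tool's x, y, z in rad. A call has 1 to 12 rows; each row is the pose to reach, as a shift and turn from the pose commanded when the call began, along the tool's axes at that moment; what a row does not reach only later rows make up. A row lasts 1/8 s, in which the tool goes at most 62.5 mm and 10.7 degrees, less where a joint would pass 70% of its speed; a pose out of reach is approached as far as the arm can. A call with a gripper value outside its range is refused whole. The fingers move at their own pace and stop on an object; FORCE is the grip in N (left out, the last holds). Time passes only in rows, so rows that repeat a pose let the fingers close. It gives the time, the measured TCP pose, the force, the opening and the grip force at its end, in the units of the state.
- get_state(): the state, without advancing time (a new reading comes with each control period).
- snapshot(name): name is "scene" or "top" or "wrist"; returns a dict with "img" (480x640x3 uint8, blue, green, red), "z_map" (480x640 float32, m along the optical axis (not along the pixel's ray), 0 where there is no reading), "K" (3x3 intrinsics, pixels), "R" (3x3) and "t" (3): a world point X has camera coordinates R X + t. Camera axes: x right, y down, z forward; pixel columns grow to the right and rows downward; lengths in m; the calibration is good to about 2 mm. A picture is of the moment at which its call begins.
- close_job(): hands the job in; it is judged then, once.
The state is a dict: "time_s": time; "q": joint angles; "joint_velocities": joint speeds; "joint_torque": joint torques, N m; "tool_pos": TCP position; "eef_rot": TCP orientation; "contact_force": force on the tool from outside, world axes, zero at the start; "moment": the same for the moment, N m; "gripper_width": finger opening in m; "grasp_force": force on a finger pad.
Only numpy, scipy, OpenCV 4.12 (cv2) and the standard library are available. Lean on these libraries where they do the work, as an engineer would, in place of code of your own. Each camera call takes 0.05 s, during which the arm holds its last target. There are 200 camera calls.

## Working session

There is one attempt and no reset: what is moved stays moved. The work goes in short steps, Python scripts to look and compute and a shell command to move; the robot and the scene stay as the last step left them, time stands still between calls to the robot, and variables do not carry over. Pictures are saved under pics/ and viewed, at most 10 in all, crops included, and the job is handed in when it is done.

```bash
mkdir -p pics
python3 - <<'E'
from rig import *
import cv2,numpy as np
s=get_state();print(s['time_s'],s['tool_pos'],s['eef_rot'],s['contact_force'],hold_point_z)
for n in("top","scene"):
    d=snapshot(n);cv2.imwrite(f"pics/{n}0.png",d["img"]);np.savez(f"{n}0.npz",**d);print(n,d["K"].tolist(),d["R"].round(3).tolist(),d["t"].round(3))
E
```

```text
0.0 [ 0.19589164 -0.69755148  0.23040838] [ 9.90637835e-01  1.36514032e-01 -1.81889869e-04 -7.51855285e-04] [-0.48446746  0.05223797 -0.52504384] -0.0187
top [[598.3814344666347, 0.0, 319.61694997730314], [0.0, 598.3814344666347, 237.92270366296341], [0.0, 0.0, 1.0]] [[0.046, -0.999, 0.006], [-0.974, -0.047, -0.221], [0.221, 0.004, -0.975]] [-0.031  0.634  1.529]
scene [[560.9222065508861, 0.0, 316.55688709431365], [0.0, 560.9222065508861, 242.94155767891453], [0.0, 0.0, 1.0]] [[-0.818, 0.576, -0.015], [0.377, 0.515, -0.77], [-0.436, -0.635, -0.638]] [ 0.492 -0.171  1.602]
```

View pics/top0.png

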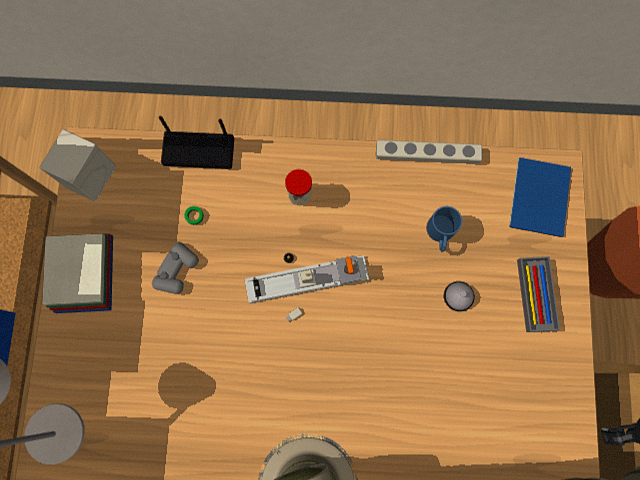

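View pics/scene0.png

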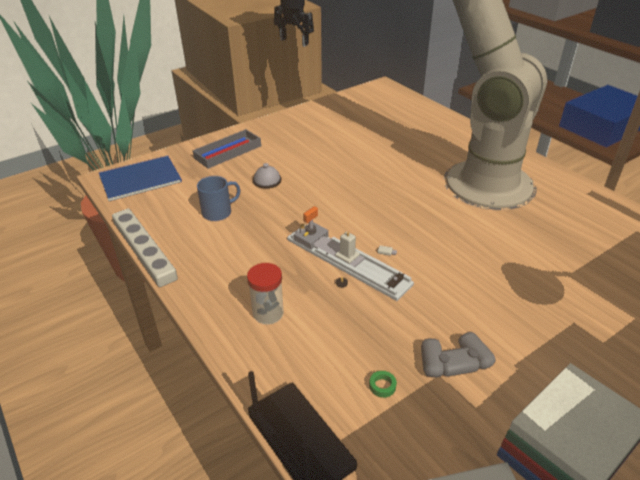

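The rail runs in the top view from the knob end, about (367,268), to the end stop at (257,287). The orange T-bar is at (351,265), the post at (306,277), the jar at (298,183) and the mug at (444,225). Next I'll measure these from depth.

```bash
cat > h.py <<'E'
import numpy as np,cv2
from scipy.spatial.transform import Rotation as Ro
def cloud(d):
    z=d["z_map"];v,u=np.indices(z.shape);K=d["K"]
    p=np.stack([(u-K[0,2])*z/K[0,0],(v-K[1,2])*z/K[1,1],z],-1)
    return (p-d["t"])@d["R"]
def orange(d):
    h=cv2.cvtColor(d["img"],cv2.COLOR_BGR2HSV);return (h[...,0]>5)&(h[...,0]<14)&(h[...,1]>190)&(h[...,2]>110)
E
python3 - <<'E'
from h import *
for n,roi in(("top",(240,310,230,380)),("scene",(190,310,270,425))):
    d=np.load(n+"0.npz");P=cloud(d);m=np.zeros(P.shape[:2],bool);m[roi[0]:roi[1],roi[2]:roi[3]]=1;m&=d["z_map"]>0
    o=m&orange(d)&(P[...,2]>.06);q=P[o];print(n,"orange",o.sum(),q.mean(0).round(4),q.min(0).round(3),q.max(0).round(3))
    r=m&(P[...,2]>.007)&(P[...,2]<.06)
    k,l,st,_=cv2.connectedComponentsWithStats(r.astype(np.uint8));i=1+st[1:,4].argmax();q=P[l==i]
    rect=cv2.minAreaRect((q[:,:2]*1000).astype(np.float32));print("rail",len(q),rect)
    w=q[(q[:,2]<.015)];print(np.percentile(w[:,2],[10,50,90]),cv2.minAreaRect((w[:,:2]*1000).astype(np.float32)))
    print('desk z',np.median(P[m&(abs(P[...,2])<.006)][:,2]))
    t=m&~orange(d)&(P[...,2]>.07)&(P[...,2]<.095);print("post top",t.sum(),P[t].mean(0).round(4),P[t].min(0).round(3),P[t].max(0).round(3))
    g=d["img"].max(-1);b=(l==i)&(g<50)&(P[...,2]>.018)&(P[...,2]<.034);print("stop",b.sum(),P[b].mean(0).round(4))
E
```

```text
top orange 82 [ 0.559  -0.0811  0.0998] [ 0.541 -0.092  0.083] [ 0.579 -0.072  0.11 ]
rail 2754 ((533.231689453125, 31.1689453125), (78.3399429321289, 337.0219421386719), 15.025507926940918)
[0.00833609 0.01156538 0.0143108 ] ((533.231689453125, 31.1689453125), (78.3399429321289, 337.0219421386719), 15.025507926940918)
desk z 0.0003378402714001964
post top 124 [0.5349 0.0228 0.081 ] [ 0.519 -0.09   0.07 ] [0.579 0.046 0.093]
stop 65 [0.5006 0.1598 0.0285]
scene orange 19 [ 0.5618 -0.0789  0.0987] [ 0.547 -0.086  0.09 ] [ 0.578 -0.072  0.102]
rail 3142 ((534.4210815429688, 28.926956176757812), (75.31954193115234, 337.7005310058594), 13.476205825805664)
[0.00913576 0.01222343 0.01430442] ((534.4210815429688, 28.926956176757812), (75.31954193115234, 337.7005310058594), 13.476205825805664)
desk z 0.001084680890359507
post top 334 [0.6193 0.0223 0.0821] [ 0.518 -0.087  0.07 ] [0.785 0.097 0.095]
stop 0 [nan nan nan]<stdin>:11: RuntimeWarning: Mean of empty slice.
  ret = um.true_divide(
```

```bash
cat >> h.py <<'E'
def rel(s,pos,yaw):
    "shift and rotvec in tool axes to a tool-down pose with tool-x at world yaw (rad)"
    R=Ro.from_quat(s["eef_rot"]);T=Ro.from_euler("z",yaw)*Ro.from_quat([1,0,0,0])
    return (R.inv().apply(np.array(pos)-s["tool_pos"])).round(4),(R.inv()*T).as_rotvec().round(4)
E
python3 - <<'E'
from h import *;from rig import *
print(rel(get_state(),[.561,-.081,.25],np.radians(105)))
E
```

```text
(array([ 0.5182, -0.4949, -0.0189]), array([-1.2000e-03, -1.0000e-03, -1.5587e+00]))
```

```bash
r='0.06,0.518,-0.495,-0.019,0,0,-1.559'; python3 -m pendant '[0.06,0.518,-0.495,-0.019,0,0,-1.559,0.06,0.518,-0.495,-0.019,0,0,-1.559,0.06,0.518,-0.495,-0.019,0,0,-1.559,0.06,0.518,-0.495,-0.019,0,0,-1.559,0.06,0.518,-0.495,-0.019,0,0,-1.559,0.06,0.518,-0.495,-0.019,0,0,-1.559,0.06,0.518,-0.495,-0.019,0,0,-1.559,0.06,0.518,-0.495,-0.019,0,0,-1.559,0.06,0.518,-0.495,-0.019,0,0,-1.559,0.06,0.518,-0.495,-0.019,0,0,-1.559,0.06,0.518,-0.495,-0.019,0,0,-1.559,0.06,0.518,-0.495,-0.019,0,0,-1.559]' 40
python3 - <<'E'
from h import *;from rig import *
s=get_state();print(s['q']);print(rel(s,[.561,-.081,.25],np.radians(193.6)))
E
```

```text
time_s: 1.6
tool_pos: [0.5622, -0.0774, 0.2503]
eef_rot: [0.607, 0.795, 0.001, -0.0]
contact_force: [-0.1, -1.5, -1.1]
gripper_width: 0.0603
grasp_force: 0.0
[ 0.40409652  0.42957792 -0.5097641   1.9224325   0.27060032  0.85647391
  0.02024887]
(array([-0.0031, -0.0021,  0.0003]), array([ 1.6000e-03, -2.0000e-04, -1.5422e+00]))
```

```bash
python3 -m pendant '[0.06,-0.003,-0.002,0,0,0,-0.18,0.06,-0.003,-0.002,0,0,0,-0.36,0.06,-0.003,-0.002,0,0,0,-0.54,0.06,-0.003,-0.002,0,0,0,-0.72,0.06,-0.003,-0.002,0,0,0,-0.9,0.06,-0.003,-0.002,0,0,0,-1.08,0.06,-0.003,-0.002,0,0,0,-1.26,0.06,-0.003,-0.002,0,0,0,-1.44,0.06,-0.003,-0.002,0,0,0,-1.542,0.06,-0.003,-0.002,0,0,0,-1.542,0.06,-0.003,-0.002,0,0,0,-1.542]'
python3 - <<'E'
from h import *;from rig import *
s=get_state();print(s['q']);print(rel(s,[.561,-.081,.25],np.radians(193.6)))
d=snapshot("wrist");cv2.imwrite("pics/w1.png",d["img"]);np.savez("w1.npz",**d);print(-d["R"].T@d["t"],d["R"][2])
P=cloud(d);o=orange(d)&(P[...,2]>.06)&(P[...,2]<.12);print(o.sum(), P[o].mean(0))
t=o&(P[...,2]>.095);print(t.sum(),P[t].mean(0),cv2.minAreaRect((P[t][:,:2]*1000).astype(np.float32)),np.median(P[t][:,2]))
E
```

```text
time_s: 2.98
tool_pos: [0.5596, -0.0849, 0.2501]
eef_rot: [-0.115, 0.993, 0.0, -0.0]
contact_force: [1.0, 0.0, 0.2]
gripper_width: 0.0602
grasp_force: 0.0
[ 0.67905052  0.52880481 -0.91915154  1.91039949  0.51274296  0.95710155
  1.31981874]
(array([-0.0022,  0.0034,  0.0001]), array([ 0.0001, -0.0003, -0.0066]))
[ 0.49550448 -0.10097437  0.39264219] [ 0.25338567  0.05869855 -0.96558282]
889 [ 0.55981207 -0.08349305  0.09965619]
880 [ 0.56000631 -0.08348762  0.09978368] ((560.8577270507812, -83.52777099609375), (40.98741149902344, 13.007843017578125), 13.674034118652344) 0.09988635677269905
```

View pics/w1.png

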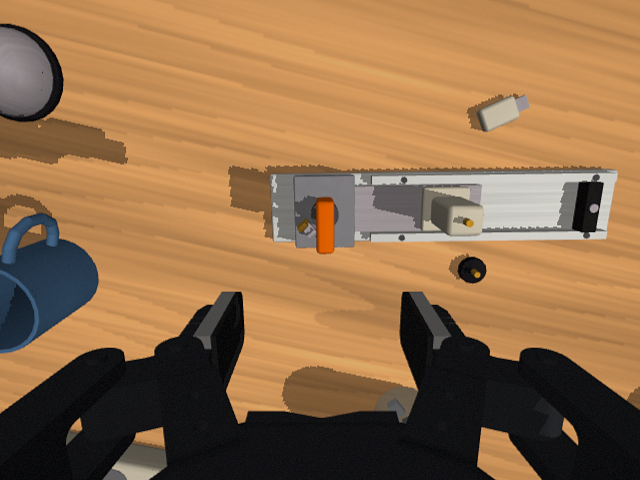

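The bar is at (325,225), the brass tab at (304,227), the post's stud at (467,222) and the end stop at (588,206). From this view I'll fit the rail, tab and stop more precisely.

Run:
```python
from h import *
d=np.load("w1.npz");P=cloud(d);h=cv2.cvtColor(d["img"],cv2.COLOR_BGR2HSV)
roi=np.zeros(P.shape[:2],bool);roi[160:255,262:622]=1;roi&=d["z_map"]>0
r=(roi&(P[...,2]>.006)&(P[...,2]<.05)).astype(np.uint8)
k,l,st,_=cv2.connectedComponentsWithStats(r);i=1+st[1:,4].argmax();q=P[l==i];q=q[q[:,2]<.016]
(c,wh,a)=cv2.minAreaRect((q[:,:2]*1000).astype(np.float32));print("rail",c,wh,a,np.median(q[:,2]))
e=np.array([[288,190],[600,190]])
yaw=np.radians(a if a<45 else a-90);X=np.array([np.cos(yaw),np.sin(yaw)]);Y=np.array([-X[1],X[0]])
c=np.array(c)/1000;ax=np.array([.5605,-.0835])
loc=lambda p:np.array([(p[...,:2]-c)@X,(p[...,:2]-c)@Y]).T*1000
print("knob in rail",loc(ax))
brass=(h[...,0]>12)&(h[...,0]<35)&(h[...,1]>100)&roi
for nm,(v0,v1,u0,u1) in dict(tab=(210,245,296,313),stud=(205,235,455,478)).items():
    m=np.zeros_like(roi);m[v0:v1,u0:u1]=1;m&=brass&(P[...,2]>.03);p=P[m];L=loc(p)
    print(nm,m.sum(),L.mean(0).round(1),L.min(0).round(1),L.max(0).round(1),np.percentile(p[:,2],[5,50,95]).round(4))
    if nm=="tab":
        t=p[p[:,2]>np.percentile(p[:,2],60)];dl=loc(t)-loc(ax);print(dl.mean(0),np.hypot(*dl.mean(0)),"cw angle",np.arctan2(-dl[:,1],dl[:,0]).round(2))
b=roi&(d["img"].max(-1)<60)&(P[...,2]>.02)&(P[...,2]<.034);b[:,:570]=0;L=loc(P[b]);print("stop",b.sum(),np.percentile(L,[2,50,98],axis=0).round(1),np.median(P[b][:,2]))
p=roi&(P[...,2]>.077)&(P[...,2]<.085);p[:,:400]=0;print("post",cv2.minAreaRect(loc(P[p]).astype(np.float32)))
cv2.imwrite("pics/c1.png",cv2.resize(d["img"][165:265,265:385],None,fx=6,fy=6,interpolation=cv2.INTER_CUBIC)[:600])
```

```text
rail (533.8016357421875, 28.347900390625) (68.3177261352539, 335.2610168457031) 14.053486824035645 0.011999934553738798
knob in rail [  -1.26048725 -114.98333204]
tab 96 [   7.8 -134.5] [   4.5 -139.5] [  13.1 -130. ] [0.0373 0.0542 0.0561]
[  9.90105041 -19.65370134] 22.0067893115584 cw angle [1.25 1.22 1.21 1.16 1.14 1.13 1.1  1.19 1.16 1.14 1.12 1.1  1.08 1.06
 1.17 1.15 1.14 1.11 1.1  1.07 1.15 1.13 1.11 1.08 1.07 1.03 1.11 1.09
 1.08 1.06 1.03 1.01 1.09 1.08 1.06 1.04 1.03 0.99]
stud 69 [-1.  -0.7] [-3.4 -3.3] [1.8 3.5] [0.0819 0.0885 0.0898]
stop 907 [[-23.6 129.8]
 [ -2.6 134. ]
 [ 22.2 143.6]] 0.02745975321599384
post ((-0.25255584716796875, -0.5220823287963867), (29.61565399169922, 26.1688232421875), 89.22346496582031)
```

View pics/c1.png

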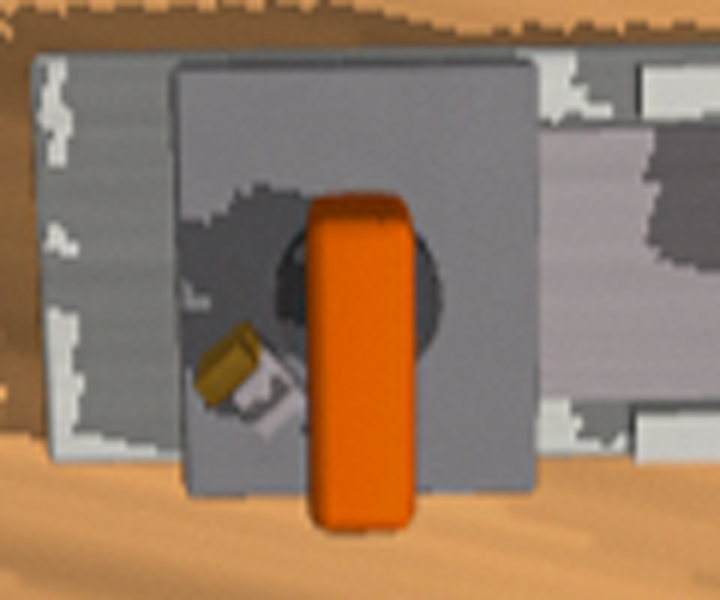

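The tab centre is about 1.12 rad clockwise, so I expect contact at a turn of about 0.9. The rail fit (68.3 x 335.3 mm, top at 12.0 mm) and the bar (41 x 13 mm, top at 99.9 mm) both match the given sizes. The travel should be about 92–95 mm.

Run:
```python
from h import *;from rig import *
s=get_state();print(s['contact_force'],rel(s,[.5608,-.0834,.071],np.radians(193.7)))
```

```text
[-0.11036913  0.15502273 -0.65900131] (array([-0.0015,  0.0011,  0.1792]), array([-0.0001, -0.0003, -0.0078]))
```

```bash
python3 -m pendant '[0.05,-0.0015,0.001,0.05,0,0,-0.008,0.05,-0.0015,0.001,0.10,0,0,-0.008,0.05,-0.0015,0.001,0.125,0,0,-0.008,0.05,-0.0015,0.001,0.125,0,0,-0.008]'
python3 - <<'E'
from h import *;from rig import *
s=get_state();print(s['contact_force'],rel(s,[.5608,-.0834,.071],np.radians(193.7)))
d=snapshot("wrist")
P=cloud(d);t=orange(d)&(P[...,2]>.095)&(P[...,2]<.12);print(t.sum(),P[t].mean(0),cv2.minAreaRect((P[t][:,:2]*1000).astype(np.float32)))
E
```

```text
time_s: 3.52
tool_pos: [0.56, -0.0832, 0.1239]
eef_rot: [-0.12, 0.993, 0.0, -0.002]
contact_force: [0.5, 0.1, 0.4]
gripper_width: 0.0498
grasp_force: 0.0
[0.52483248 0.09553344 0.37698135] (array([-0.0009, -0.0004,  0.0528]), array([ 0.001 , -0.003 ,  0.0018]))
2358 [ 0.55861228 -0.08404897  0.09968481] ((560.4276733398438, -83.31563568115234), (41.56024932861328, 13.527164459228516), 13.373034477233887)
```

```bash
python3 -m pendant '[0.05,-0.0007,-0.0002,0.03,0,0,0,0.05,-0.0007,-0.0002,0.053,0,0,0,0.05,-0.0007,-0.0002,0.053,0,0,0,0.03,-0.0007,-0.0002,0.053,0,0,0,0.01,-0.0007,-0.0002,0.053,0,0,0,0.008,-0.0007,-0.0002,0.053,0,0,0,0.008,-0.0007,-0.0002,0.053,0,0,0,0.008,-0.0007,-0.0002,0.053,0,0,0]' 45
python3 - <<'E'
from h import *;from rig import *
s=get_state();print(s['contact_force'],s['moment'],s['gripper_width'],s['grasp_force'],rel(s,[.5608,-.0834,.071],np.radians(193.7)),Ro.from_quat(s['eef_rot']).inv().apply(s['contact_force']))
E
```

```text
time_s: 4.58
tool_pos: [0.5623, -0.0825, 0.0737]
eef_rot: [-0.121, 0.993, 0.0, 0.001]
contact_force: [-2.4, 2.2, 7.1]
gripper_width: 0.0131
grasp_force: 44.3
[-2.35008097  2.15026812  7.10594068] [ 0.64280553  0.43255565 -0.01585854] 0.013116992664492436 44.27575886249542 (array([ 0.0017, -0.0005,  0.0027]), array([0.0002, 0.0022, 0.0026])) [ 1.75160178  2.65198458 -7.10913466]
```

```bash
python3 -m pendant '[0.008,0,0,-0.004,0,0,0,0.008,0,0,-0.008,0,0,0,0.008,0,0,-0.011,0,0,0,0.008,0,0,-0.014,0,0,0,0.008,0,0,-0.014,0,0,0,0.008,0,0,-0.014,0,0,0]'
```

```text
time_s: 5.32
tool_pos: [0.562, -0.0828, 0.0863]
eef_rot: [-0.121, 0.993, 0.001, 0.0]
contact_force: [0.5, 5.8, -9.2]
gripper_width: 0.0134
grasp_force: 43.9
```

```bash
cat > m.py <<'E'
from h import *;from rig import *
def look(name=None):
    d=snapshot("wrist");P=cloud(d);t=orange(d)&(P[...,2]>.085)&(P[...,2]<.125);s=get_state()
    print("t",s["time_s"],"pos",s["tool_pos"].round(4),"F",s["contact_force"].round(1),"M",s["moment"].round(2),"w",round(s["gripper_width"],4),"q7",s["q"][6].round(2))
    X=Ro.from_quat(s["eef_rot"]).as_matrix()[:,0];print("tool yaw deg",np.degrees(np.arctan2(X[1],X[0]))%360)
    if t.sum():
        z=P[t][:,2];hi=P[t][z>np.percentile(z,60)-.004];r=cv2.minAreaRect((hi[:,:2]*1000).astype(np.float32))
        print("orange",t.sum(),"top z",np.percentile(z,[50,80]).round(4),r)
    if name: cv2.imwrite(f"pics/{name}.png",d["img"])
    return d,P
if __name__=="__main__":
    import sys;look(*sys.argv[1:])
E
python3 m.py w2
```

```text
t 5.375 pos [ 0.562  -0.0828  0.0863] F [ 2.1  4.9 -8.7] M [ 1.21 -0.71 -0.03] w 0.0131 q7 1.09
tool yaw deg 193.84077901719118
orange 4572 top z [0.1121 0.1127] ((560.2959594726562, -83.701904296875), (41.36692810058594, 13.189826965332031), 13.304139137268066)
```

View pics/w2.png

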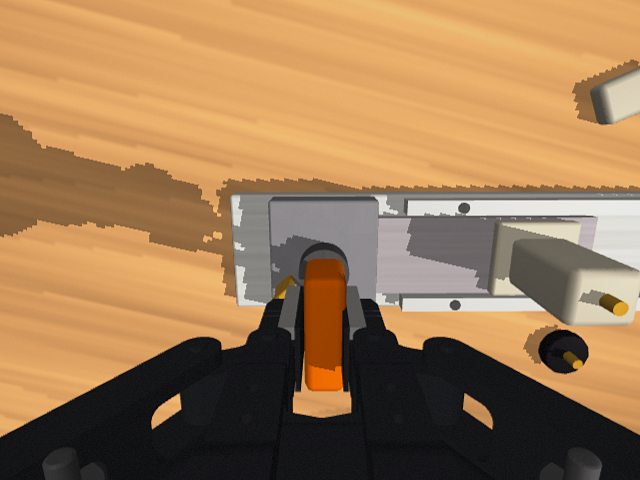

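The gripper holds the T-bar at (325,325), and the plunger is up about 12 mm. I'll ease it down 1.8 mm to keep off the upper stop, then turn.

```bash
python3 -m pendant '[0.008,0,0.001,0.0018,0,0,0,0.008,0,0.001,0.0018,0,0,0,0.008,0,0.001,0.0018,0,0,0.08,0.008,0,0.001,0.0018,0,0,0.16,0.008,0,0.001,0.0018,0,0,0.24,0.008,0,0.001,0.0018,0,0,0.32,0.008,0,0.001,0.0018,0,0,0.4,0.008,0,0.001,0.0018,0,0,0.48,0.008,0,0.001,0.0018,0,0,0.56,0.008,0,0.001,0.0018,0,0,0.56,0.008,0,0.001,0.0018,0,0,0.56]'; python3 m.py
```

```text
time_s: 6.75
tool_pos: [0.5616, -0.0828, 0.0845]
eef_rot: [0.158, 0.987, -0.0, 0.0]
contact_force: [4.8, 0.8, -8.8]
gripper_width: 0.0136
grasp_force: 44.0
t 6.8 pos [ 0.5616 -0.0828  0.0845] F [ 3.6  0.2 -9.1] M [ 0.11 -1.02 -0.01] w 0.0128 q7 0.65
tool yaw deg 161.80157742039944
orange 4704 top z [0.1103 0.1109] ((560.137451171875, -83.15545654296875), (13.636738777160645, 41.4682502746582), 71.05052185058594)
```

```bash
python3 -m pendant '[0.008,0,0,0,0,0,0.04,0.008,0,0,0,0,0,0.08,0.008,0,0,0,0,0,0.12,0.008,0,0,0,0,0,0.16,0.008,0,0,0,0,0,0.16]'; python3 m.py; python3 -m pendant '[0.008,0,0,0,0,0,0.02,0.008,0,0,0,0,0,0.04,0.008,0,0,0,0,0,0.06,0.008,0,0,0,0,0,0.06]';python3 m.py
```

```text
time_s: 7.42
tool_pos: [0.5614, -0.0827, 0.0845]
eef_rot: [0.238, 0.971, -0.0, 0.0]
contact_force: [4.3, -1.3, -8.4]
gripper_width: 0.0129
grasp_force: 44.0
t 7.475 pos [ 0.5614 -0.0827  0.0845] F [ 3.  -0.8 -7.6] M [-0.47 -1.06 -0.01] w 0.0133 q7 0.52
tool yaw deg 152.5618799665185
orange 4909 top z [0.1103 0.1109] ((560.1156005859375, -83.02104187011719), (13.870100021362305, 41.25434875488281), 62.11309814453125)
time_s: 7.98
tool_pos: [0.5614, -0.0827, 0.0844]
eef_rot: [0.266, 0.964, -0.0, -0.0]
contact_force: [4.3, -1.5, -9.0]
gripper_width: 0.013
grasp_force: 44.0
t 8.025 pos [ 0.5614 -0.0827  0.0845] F [ 3.3 -2.2 -8.9] M [-0.68 -1.02 -0.  ] w 0.0133 q7 0.48
tool yaw deg 149.1249265311415
orange 4976 top z [0.1102 0.1109] ((560.092529296875, -83.10977172851562), (13.777362823486328, 41.675777435302734), 58.23800277709961)
```

```bash
cat > f.py <<'E'
from rig import *;from h import *
s=get_state();X=Ro.from_quat(s["eef_rot"]).as_matrix()[:,0];print("yaw",round(np.degrees(np.arctan2(X[1],X[0]))%360,2),"Mz",s["moment"].round(3),"F",s["contact_force"].round(1),"z",s["tool_pos"][2])
E
python3 -m pendant '[0.008,0,0,0,0,0,0.02,0.008,0,0,0,0,0,0.02]'>/dev/null; python3 f.py
python3 -m pendant '[0.008,0,0,0,0,0,0.02,0.008,0,0,0,0,0,0.02]'>/dev/null; python3 f.py
python3 -m pendant '[0.008,0,0,0,0,0,0.02,0.008,0,0,0,0,0,0.02]'>/dev/null; python3 f.py
```

```text
yaw 147.95 Mz [-0.765 -0.996 -0.062] F [ 3.2 -2.2 -9. ] z 0.08443909778566228
yaw 146.8 Mz [-0.919 -0.978 -0.068] F [ 3.3 -2.5 -8.1] z 0.08443088917907444
yaw 145.66 Mz [-0.918 -0.897 -0.009] F [ 2.6 -3.2 -9. ] z 0.08441660809022045
```

```bash
python3 -m pendant '[0.008,0,0,0,0,0,0.02,0.008,0,0,0,0,0,0.02]'>/dev/null; python3 f.py
python3 -m pendant '[0.008,0,0,0,0,0,0.02,0.008,0,0,0,0,0,0.02]'>/dev/null; python3 f.py; python3 m.py w3
```

```text
yaw 144.51 Mz [-1.049 -0.918 -0.018] F [ 3.6 -3.4 -7.7] z 0.08443765200969114
yaw 143.37 Mz [-1.085 -0.918 -0.018] F [ 2.9 -3.6 -8.2] z 0.08444702423
t 9.325 pos [ 0.5613 -0.0826  0.0844] F [  2.8  -3.7 -10.4] M [-1.06 -0.82  0.  ] w 0.0131 q7 0.4
tool yaw deg 143.39458114093713
orange 5033 top z [0.1102 0.1109] ((560.2988891601562, -83.02774047851562), (13.574358940124512, 41.88126754760742), 52.91537094116211)
```

View pics/w3.png

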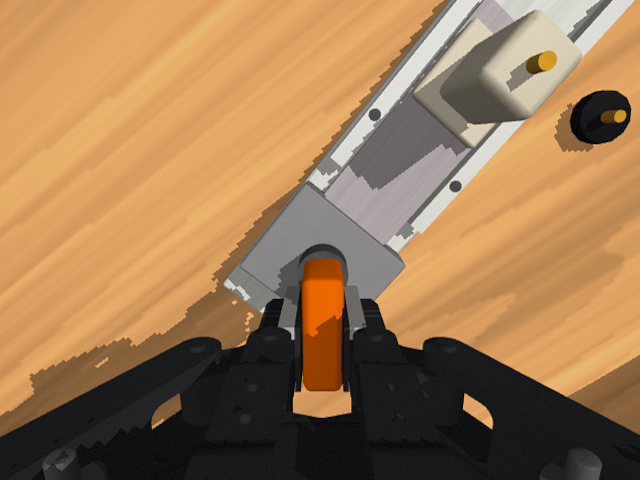

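The lug is hidden under the bar at (323,325), so I'll keep turning in small steps and watch Mz.

```bash
python3 -m pendant '[0.008,0,0,0,0,0,0.015,0.008,0,0,0,0,0,0.015]'>/dev/null; python3 f.py;python3 f.py
python3 -m pendant '[0.008,0,0,0,0,0,0.015,0.008,0,0,0,0,0,0.015]'>/dev/null; python3 f.py; python3 f.py
```

```text
yaw 142.54 Mz [-1.053 -0.831  0.088] F [ 3.5 -2.5 -9. ] z 0.08443382854404849
yaw 142.54 Mz [-1.053 -0.831  0.088] F [ 3.5 -2.5 -9. ] z 0.08443382854404849
yaw 141.67 Mz [-1.053 -0.883  0.271] F [ 3.6 -3.2 -9.7] z 0.0844626669454929
yaw 141.67 Mz [-1.053 -0.883  0.271] F [ 3.6 -3.2 -9.7] z 0.0844626669454929
```

```bash
python3 -c "
from rig import *
import numpy as np
from m import look
d,P=look()
s=get_state();print(s['joint_torque'].round(2))"
```

```text
t 9.875 pos [ 0.5615 -0.0824  0.0844] F [ 4.  -2.2 -9.1] M [-1.06 -0.91  0.18] w 0.0131 q7 0.38
tool yaw deg 141.6751586378925
orange 4967 top z [0.1103 0.1109] ((560.2091064453125, -82.9820556640625), (13.542410850524902, 41.5519905090332), 51.21958923339844)
[ -1.1  -72.    -8.76 -13.05  -1.12   0.45  -0.21]
```

Contact showed at yaw about 143°, with Mz rising to 0.2, which matches the estimate. I'll back off 0.045 rad to unload it, then lower in steps.

```bash
python3 -m pendant '[0.008,0,0,0,0,0,-0.045,0.008,0,0,0,0,0,-0.045]'>/dev/null; python3 f.py
python3 -m pendant '[0.008,0,0,0.0015,0,0,0,0.008,0,0,0.003,0,0,0,0.008,0,0,0.004,0,0,0,0.008,0,0,0.004,0,0,0]'>/dev/null; python3 f.py
python3 -m pendant '[0.008,0,0,0.001,0,0,0,0.008,0,0,0.001,0,0,0]'>/dev/null; python3 f.py; python3 m.py
```

```text
yaw 144.21 Mz [-1.087 -0.909  0.05 ] F [ 3.  -2.7 -9. ] z 0.08444071000437249
yaw 144.25 Mz [-1.16  -0.742  0.026] F [ 3.  -3.3 -7.7] z 0.0803572994522489
yaw 144.25 Mz [-1.115 -0.765 -0.031] F [ 2.4 -3.2 -7.6] z 0.07940110436754452
t 10.925 pos [ 0.5614 -0.0825  0.0794] F [ 2.1 -4.8 -8.7] M [-1.2  -0.69  0.04] w 0.0134 q7 0.41
tool yaw deg 144.25579642041572
orange 4896 top z [0.1053 0.1059] ((560.298095703125, -83.04116821289062), (13.554228782653809, 41.89650344848633), 53.676780700683594)
```

```bash
for i in 1; do python3 -m pendant '[0.008,0,0,0.0006,0,0,0,0.008,0,0,0.0006,0,0,0]'>/dev/null; python3 f.py; done
python3 -m pendant '[0.008,0,0,0.0006,0,0,0,0.008,0,0,0.0006,0,0,0]'>/dev/null; python3 f.py
```

```text
yaw 144.26 Mz [-1.259 -0.372 -0.007] F [ 0.8 -3.7 -1.8] z 0.0791235020301601
yaw 144.26 Mz [-1.278  0.055 -0.012] F [-1.  -3.9  6. ] z 0.07894414618742357
```

It is seated: the force passed from −8 N through zero. I'll relieve it by 0.5 mm, open and rise.

```bash
python3 -m pendant '[0.008,0,0,-0.0005,0,0,0,0.02,0,0,-0.0005,0,0,0,0.05,0,0,-0.0005,0,0,0,0.05,0,0,-0.0005,0,0,0,0.05,0,0,-0.0005,0,0,0,0.05,0,0,-0.03,0,0,0,0.05,0,0,-0.08,0,0,0,0.05,0,0,-0.11,0,0,0,0.05,0,0,-0.11,0,0,0]'
python3 - <<'E'
from m import *
d,P=look()
cv2.imwrite("pics/w4.png",d["img"])
E
```

```text
time_s: 12.55
tool_pos: [0.5626, -0.0825, 0.1905]
eef_rot: [0.307, 0.952, 0.0, 0.002]
contact_force: [0.1, -0.3, -0.2]
gripper_width: 0.0501
grasp_force: 0.0
t 12.6 pos [ 0.5618 -0.0827  0.189 ] F [-0.6 -0.5 -1.2] M [ 0.04 -0.01 -0.  ] w 0.0502 q7 0.54
tool yaw deg 144.23357434419668
orange 1509 top z [0.105  0.1057] ((560.7288208007812, -82.89384460449219), (13.281630516052246, 40.8326301574707), 53.84163284301758)
```

View pics/w4.png

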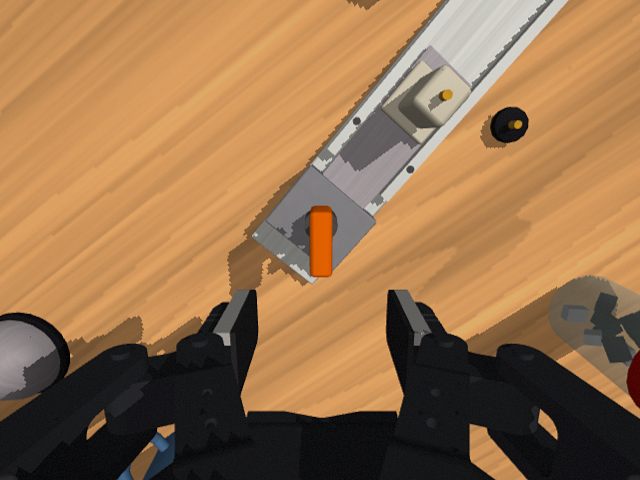

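The knob rests with its top at 105 mm, so the lift is about 5.3 mm and the plunger is retracted at a turn of about 0.88. Now the post, whose stud is at (447,95).

Run:
```python
from h import *;from rig import *
print(rel(get_state(),[.5338,.028,.17],np.radians(104.05)))
```

```text
(array([0.0874, 0.0735, 0.0189]), array([0.0012, 0.0014, 0.7013]))
```

```bash
python3 -m pendant '[0.07,0.05,0.04,0.01,0,0,0.18,0.07,0.087,0.0735,0.018,0,0,0.36,0.07,0.087,0.0735,0.018,0,0,0.54,0.07,0.087,0.0735,0.018,0,0,0.7,0.07,0.087,0.0735,0.018,0,0,0.7,0.07,0.087,0.0735,0.018,0,0,0.7]'
python3 - <<'E'
from m import *
d,P=look("w5")
z=P[...,2];m=(z>.077)&(z<.083)&(d["img"].min(-1)>90)&(np.hypot(P[...,0]-.534,P[...,1]-.028)<.04)
print(m.sum(),np.median(z[m]));r=cv2.minAreaRect((P[m][:,:2]*1000).astype(np.float32));print(r)
print(rel(get_state(),[*(np.array(r[0])/1000),.043],np.radians(104.05)))
E
```

```text
time_s: 13.35
tool_pos: [0.5334, 0.0279, 0.1696]
eef_rot: [0.613, 0.79, -0.0, -0.0]
contact_force: [0.6, 0.4, 0.1]
gripper_width: 0.0702
grasp_force: 0.0
t 13.4 pos [0.5335 0.0278 0.1697] F [ 0.4 -0.4  0.5] M [-0.03 -0.   -0.  ] w 0.0704 q7 -0.24
tool yaw deg 104.30666981762049
orange 773 top z [0.0973 0.1038] ((551.7376708984375, -71.13436126708984), (9.349125862121582, 20.3328857421875), 88.41739654541016)
1640 0.08077797080998086
((533.5679931640625, 28.68140411376953), (24.83415412902832, 29.098691940307617), 13.792659759521484)
(array([0.0008, 0.0004, 0.1267]), array([-0.001 , -0.0002,  0.0045]))
```

View pics/w5.png

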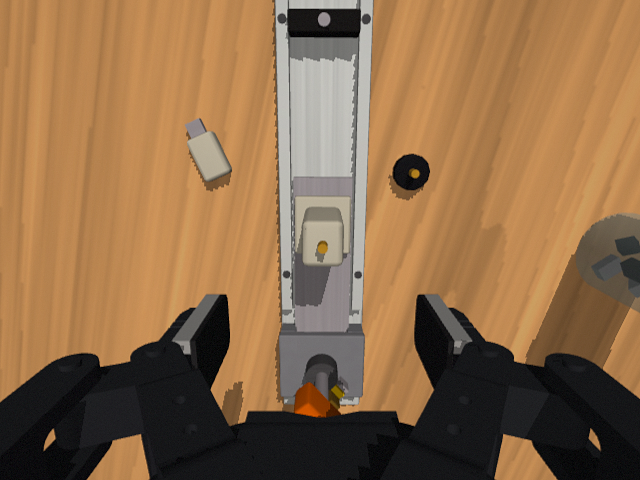

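The post is at (322,235) with its stud at (322,248). The end stop is ahead at (323,22), and the way along +tool x is clear. I'll descend and grasp gently.

```bash
python3 -m pendant '[0.06,0.0008,0.0004,0.05,0,0,0.0045,0.06,0.0008,0.0004,0.1,0,0,0.0045,0.06,0.0008,0.0004,0.126,0,0,0.0045,0.06,0.0008,0.0004,0.126,0,0,0.0045,0.04,0.0008,0.0004,0.126,0,0,0.0045,0.02,0.0008,0.0004,0.126,0,0,0.0045,0.02,0.0008,0.0004,0.126,0,0,0.0045,0.02,0.0008,0.0004,0.126,0,0,0.0045]' 25; python3 f.py
python3 - <<'E'
from m import *
d,P=look()
z=P[...,2];yaw=np.radians(14.05);c=np.array([.5338,.02835]);Y=np.array([-np.sin(yaw),np.cos(yaw)]);X=np.array([Y[1],-Y[0]])
y=(P[...,:2]-c)@Y*1000;x=(P[...,:2]-c)@X*1000
b=(abs(x)<20)&(z>.02)&(z<.034)&(d["img"].max(-1)<70)&(y>110);print("stop",b.sum(),np.percentile(y[b],[1,5,50]))
top=b&(z>.0265);print(np.percentile(y[top],[1,5,50,95,99]) if top.sum() else 0)
p=(abs(x)<18)&(y>18)&(y<60);
for lo in range(24,46,2):
    k=p&(y>=lo)&(y<lo+2);print(lo,np.median(z[k]).round(4),end=" ")
E
```

```text
time_s: 14.4
tool_pos: [0.5337, 0.0284, 0.0456]
eef_rot: [0.616, 0.787, 0.0, 0.0]
contact_force: [-3.6, -1.7, 7.2]
gripper_width: 0.0255
grasp_force: 25.9
yaw 103.89 Mz [-0.155  0.679  0.039] F [-3.6 -1.7  7.2] z 0.04559980038020363
t 14.45 pos [0.5337 0.0284 0.0456] F [-2.8 -1.2  7.4] M [-0.17  0.66  0.07] w 0.0254 q7 -0.39
tool yaw deg 103.89380051419126Traceback (most recent call last):
  File "<stdin>", line 5, in <module>
    return _quantile_unchecked(
        a, q, axis, out, overwrite_input, method, keepdims, weights)
    return _ureduce(a,
                    func=_quantile_ureduce_func,
    ...<5 lines>...
                    overwrite_input=overwrite_input,
                    method=method)
    r = func(a, **kwargs)
    result = _quantile(arr,
                       quantiles=q,
    ...<2 lines>...
                       out=out,
                       weights=wgt)
    slices_having_nans = np.isnan(arr[-1, ...])
                                  ~~~^^^^^^^^^
IndexError: index -1 is out of bounds for axis 0 with size 0
```

```bash
python3 -m pendant '[0.02,0,0,-0.002,0,0,0,0.02,0.004,0,-0.002,0,0,0,0.02,0.008,0,-0.002,0,0,0,0.02,0.008,0,-0.002,0,0,0]'; python3 f.py
```

```text
time_s: 14.95
tool_pos: [0.5315, 0.0371, 0.0458]
eef_rot: [0.616, 0.788, -0.0, -0.001]
contact_force: [-0.7, 1.9, -21.0]
gripper_width: 0.0258
grasp_force: 29.0
yaw 103.93 Mz [ 0.106 -0.167  0.019] F [ -0.7   1.9 -21. ] z 0.04584315111077793
```

It slides freely. I pulled up a little too much (21 N), so I'll ease down 1.5 mm and go on.

```bash
python3 -m pendant '[0.02,0,0,0.0015,0,0,0,0.02,0.008,0,0.0015,0,0,0,0.02,0.018,0,0.0015,0,0,0,0.02,0.028,0,0.0015,0,0,0,0.02,0.038,0,0.0015,0,0,0,0.02,0.048,0,0.0015,0,0,0,0.02,0.058,0,0.0015,0,0,0,0.02,0.068,0,0.0015,0,0,0,0.02,0.074,0,0.0015,0,0,0,0.02,0.076,0,0.0015,0,0,0,0.02,0.076,0,0.0015,0,0,0]'; python3 f.py
python3 - <<'E'
from m import *
p=get_state()["tool_pos"][:2];print("slid",np.linalg.norm(p-[.5337,.0284]))
E
```

```text
time_s: 16.32
tool_pos: [0.5131, 0.1109, 0.0457]
eef_rot: [0.616, 0.788, -0.0, 0.0]
contact_force: [-4.5, -1.0, 5.5]
gripper_width: 0.0259
grasp_force: 32.6
yaw 103.94 Mz [-0.276  1.199  0.01 ] F [-4.5 -1.   5.5] z 0.04567860620398628
slid 0.08508154594561156
```

```bash
cat >> f.py <<'E'
Y=np.array([-.2428,.970]);print("  along rail F",round(s["contact_force"][:2]@Y,1),"slid mm",round((s["tool_pos"][:2]-[.5337,.0284])@Y*1000,2))
E
python3 -m pendant '[0.02,0.002,0,0,0,0,0,0.02,0.004,0,0,0,0,0,0.02,0.005,0,0,0,0,0,0.02,0.005,0,0,0,0,0]'>/dev/null; python3 f.py
python3 -m pendant '[0.02,0.001,0,0,0,0,0,0.02,0.0015,0,0,0,0,0,0.02,0.0015,0,0,0,0,0]'>/dev/null; python3 f.py
```

```text
yaw 103.91 Mz [-0.515  1.143  0.014] F [-4.4 -1.9  6.7] z 0.04565286684803071
  along rail F -0.8 slid mm 89.63
yaw 103.91 Mz [-0.586  1.032  0.038] F [-4.2 -2.6  5. ] z 0.04567436914449581
  along rail F -1.5 slid mm 91.04
```

```bash
python3 -m pendant '[0.02,0.001,0,0,0,0,0,0.02,0.001,0,0,0,0,0]'>/dev/null; python3 f.py
python3 -m pendant '[0.02,0.001,0,0,0,0,0,0.02,0.001,0,0,0,0,0]'>/dev/null; python3 f.py
python3 -m pendant '[0.02,0.001,0,0,0,0,0,0.02,0.001,0,0,0,0,0]'>/dev/null; python3 f.py
```

```text
yaw 103.91 Mz [-0.56   1.135  0.094] F [-4.6 -2.1  5.1] z 0.04568064490681822
  along rail F -0.9 slid mm 92.05
yaw 103.91 Mz [-0.531  1.059  0.071] F [-5.4 -2.   6. ] z 0.045671680165139006
  along rail F -0.6 slid mm 93.08
yaw 103.91 Mz [-0.553  1.043  0.06 ] F [-4.5 -2.9  4.9] z 0.04567360908549499
  along rail F -1.7 slid mm 94.09
```

```bash
python3 -m pendant '[0.02,0.0007,0,0,0,0,0,0.02,0.0007,0,0,0,0,0]'>/dev/null; python3 f.py
python3 -m pendant '[0.02,0.0007,0,0,0,0,0,0.02,0.0007,0,0,0,0,0]'>/dev/null; python3 f.py
```

```text
yaw 103.91 Mz [-0.577  1.159 -0.01 ] F [-4.3 -3.7  5.5] z 0.04569123746300184
  along rail F -2.5 slid mm 94.72
yaw 103.91 Mz [-0.53   1.133  0.031] F [-4.8 -3.1  5.7] z 0.04567842696664676
  along rail F -1.9 slid mm 95.44
```

```bash
python3 -m pendant '[0.02,0.0007,0,0,0,0,0,0.02,0.0007,0,0,0,0,0]'>/dev/null; python3 f.py
python3 - <<'E'
from m import *
d=snapshot("scene");P=cloud(d);cv2.imwrite("pics/s2.png",cv2.resize(d["img"][230:310,320:430],None,fx=7,fy=7,interpolation=cv2.INTER_CUBIC))
E
```

```text
yaw 103.9 Mz [-0.714  1.078  0.061] F [-5.  -3.6  5.5] z 0.04566677179568328
  along rail F -2.3 slid mm 95.86
```

View pics/s2.png

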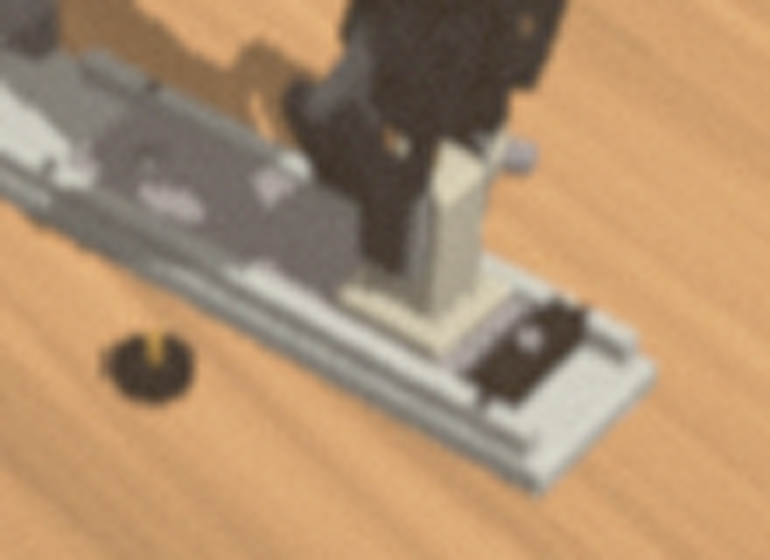

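The plate's front edge meets the black stop at (480,375) in the crop. The last step moved only 0.42 of 0.7 mm, so I'll make one tiny step to confirm.

```bash
python3 -m pendant '[0.02,0.0004,0,0,0,0,0,0.02,0.0004,0,0,0,0,0]'>/dev/null; python3 f.py; python3 -m pendant '[0.02,0.0004,0,0,0,0,0,0.02,0.0004,0,0,0,0,0]'>/dev/null; python3 f.py
```

```text
yaw 103.88 Mz [-0.911  0.923  0.08 ] F [-4.  -4.6  5.4] z 0.04567442737738911
  along rail F -3.5 slid mm 95.89
yaw 103.86 Mz [-1.125  0.777  0.162] F [-3.6 -6.6  5.2] z 0.045682036273534926
  along rail F -5.5 slid mm 95.88
```

Contact is confirmed: the carriage has stalled at 95.9 mm with a light push of 3–5 N. Release and rise.

```bash
python3 -m pendant '[0.03,0,0,0,0,0,0,0.06,0,0,0,0,0,0,0.06,0,0,0,0,0,0,0.06,0,0,0,0,0,0,0.06,0,0,-0.04,0,0,0,0.06,0,0,-0.1,0,0,0,0.06,0,0,-0.14,0,0,0,0.06,0,0,-0.14,0,0,0,0.06,-0.06,0,-0.14,0,0,0,0.06,-0.09,0,-0.14,0,0,0,0.06,-0.09,0,-0.14,0,0,0]'
python3 - <<'E'
from m import *
d,P=look("w6")
z=P[...,2];yaw=np.radians(14.05);c=np.array([.5338,.02835]);Y=np.array([-np.sin(yaw),np.cos(yaw)]);X=np.array([Y[1],-Y[0]])
y=(P[...,:2]-c)@Y*1000;x=(P[...,:2]-c)@X*1000
m=(z>.077)&(z<.083)&(abs(x)<20)&(y>60)&(y<130);print("post y",np.percentile(y[m],[1,50,99]),np.percentile(x[m],[1,99]))
t=snapshot("top");Q=cloud(t);o=orange(t)&(Q[...,2]>.07)&(Q[...,2]<.125)&(abs(Q[...,0]-.56)<.05)&(abs(Q[...,1]+.083)<.05);print("knob top",o.sum(),np.percentile(Q[o][:,2],[50,80]))
E
```

```text
time_s: 20.62
tool_pos: [0.5323, 0.0322, 0.1836]
eef_rot: [0.618, 0.786, -0.001, -0.0]
contact_force: [-0.2, -0.0, -0.1]
gripper_width: 0.0599
grasp_force: 0.0
t 20.675 pos [0.532  0.0341 0.1837] F [-0.4  0.1  1.4] M [-0.02  0.05 -0.04] w 0.0601 q7 -0.23
tool yaw deg 103.7668904380699
orange 839 top z [0.1022 0.1052] ((552.0011596679688, -75.98400115966797), (13.422104835510254, 19.47148323059082), 54.10714340209961)
post y [ 80.97193402  95.15692279 109.82125687] [-13.20738556  12.16760136]
knob top 40 [0.10474909 0.10640321]
```

View pics/w6.png

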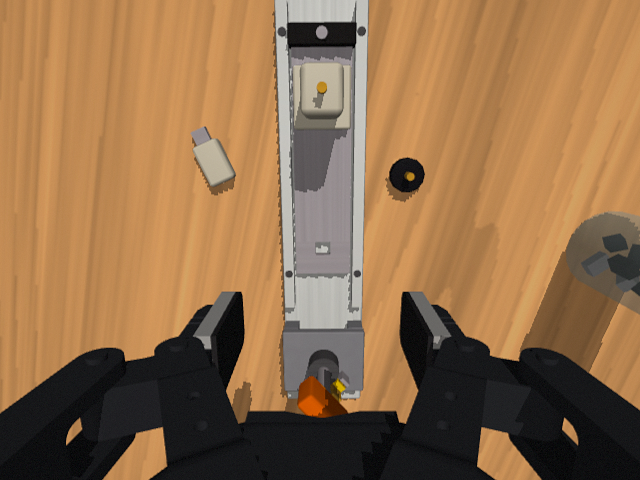

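The plate touches the black stop at (321,45), and the post is at a travel of about 95.5 mm. The yellow lug sits by the tab at (340,385) with the knob still raised (top at 105 mm). The adapter and thumb screw have not moved, and the gripper touches nothing.

```bash
python3 -c "
from rig import *
print(close_job())"
```

```text
the job is handed in; nothing more can be done
None
```

The plunger now rests retracted in its notch next to the brass tab, the mount sits against the rubber end stop after about 96 mm of travel, and the job was handed in at about 21 s with the gripper clear; no verdict was shown.

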